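# Tip a plate out of a deep bin and bed it in the vise

### The job

The aluminium plate lies at the bottom of the deep narrow bin, where no finger fits beside it: push its near end so that its far end rides up the slope and stays resting over the low lip by itself, then draw it out by that raised end. Lay it flat on the two parallels in the vise, lengthways between the jaws and about centred, let go, and slide the moving jaw up until it holds the plate against the fixed jaw. Last, press the plate firmly down onto the parallels, roughly 15 N for a second, let go, and leave everything else on the bench where it is.

Things in the scene. Friction and masses are not known exactly. Their poses are not given: they have to be found in the camera images.
- bin: grey sheet-steel bin fixed to the bench, open on top. Origin: centre of its underside; x along its length, away from the robot. Inside, in mm: floor at z = 4 from x = -113 to +65, then a 35 degree slope up to the lip; width 62 (y = -31 to +31). Back wall (outer face x = -116) and sides 50 high (52 with the rim); past x = +64 the sides drop to 32 to 34.
- bin_lip (a point): top edge of the bin's low far lip, at its middle: x = 105, z = 32 mm in the bin's frame. The lip's outer face is 3 mm farther on. The plate's far end is to rest over this edge.
- plate: flat aluminium plate 130 x 50 x 10 mm (x, y, z), 0.12 to 0.25 kg, four small hole marks. Origin: centre of its underside, z up. It starts flat on the bin's floor, +x end near the slope's foot, 36 to 46 mm free behind its near (-x) end.
- plate_front (a point): middle of the plate's +x end, at its underside. This end is to be raised over the lip: pushed at the other end the plate climbs the slope; with 30 to 50 mm past the lip it leans at 17 to 20 degrees and stays by friction; past 65 mm it would tip over.
- plate_rear (a point): middle of the plate's -x end, at its underside
- vise: low dark steel vise fixed to the bench. Origin: centre of its foot, under the middle between the parallels; x along the jaws. In mm: jaws x = -30 to +30, tops at z = 44; fixed jaw face y = +25, block to y = +52; bed top z = 20, y = -97 to +53. Lugs 14 high at x = 29 to 65 either way, y = 13 to 47. The plate lies along x, 35 mm out at each end.
- parallels: two ground steel bars lying along x on the vise's bed, fixed there, each 60 x 7 x 20 mm, centred at y = -13 and y = +13 of the vise; tops 40 mm above the bench. A plate laid more than 14 mm off toward the moving jaw would slip off one of them. Origin: on the bed, midway between them.
- jaw (a joint): position (m) of the vise's moving jaw: its face is at y = -51 mm + this in the vise's frame (opening 76 mm minus it), its back 22 mm farther out. Starts at 0 to 0.010; about 0.026 when it holds the 50 mm plate against the fixed jaw; stop at 0.030. It slides by hand against about 4 N of friction and stays where left.
- jaw_back (a point): centre of the moving jaw's outer (-y) face, 32 mm above the bench; the face is 60 mm long in x and reaches from the bed (20 mm) to 44 mm. Push it toward +y of the vise; the bed behind it is bare.
- ring: bystander: small black rubber bush, 34 mm across, 14 high; not to be disturbed. Origin: centre of its underside as it lies
- plug: bystander: used spark plug lying on the bench, 77 mm long; not to be disturbed. Origin: centre of its underside as it lies
- piston: bystander: grey piston, 55 mm across, 54 high; not to be disturbed. Origin: centre of its underside as it lies
- spanner: bystander: combination spanner, 176 mm long, lying; not to be disturbed. Origin: centre of its underside as it lies
- gauge: bystander: steel feeler gauge, fanned out, 100 mm long, lying; not to be disturbed. Origin: centre of its underside as it lies
- tape: bystander: roll of tape standing on edge, 84 mm high, 50 wide; not to be disturbed. Origin: centre of its underside as it lies
- can: bystander: black drink can, 66 mm across, 115 high; not to be disturbed. Origin: centre of its underside as it lies

How it is judged:
By the outcome, as a careful person would: the job done as asked, in the order asked, and still so for the second after the job is handed in, with the robot touching nothing.
It also fails if it takes over 58 s, if anything falls off the work surface, if the arm or the gripper's body presses on something with over 40 N, if the wrist force passes 120 N, or if a joint passes its speed limit or range.

### The arm

A 7-joint arm with a two-finger parallel gripper is mounted at the origin on the work surface; the furniture and walls round the work are solid. World frame = base frame: x ahead of the robot, y to its left, z up, the work surface at z = 0. Lengths are in m, angles in rad, forces in N, time in s.
With the tool pointing down it reaches from about 0.35 to 0.9 m from the base axis. Payload 8.1 kg.
Tool frame: the origin (TCP) lies at the very end of the fingers, on their centre line; the grasp point (between the pads) lies 19 mm behind it (arm.grip_depth is the distance from the TCP to the grasp point, in m); x points along the fingers, z is the direction in which the jaws open and shut, and the axes are right-handed (so a half turn about x gives the same grasp; the last joint's range is limited). The gripper opens to 92 mm and grips with 3 to 60 N. Pads are 19 mm wide; open, the fingers measure 130 mm over their backs; the gripper's body (75 mm by 190 mm) begins 47 mm behind the grasp point.
Start: joints at [1.067, 0.434, 0.025, 1.573, -0.012, 1.134, -0.075], TCP at [0.244, -0.575, 0.227] pointing down, gripper open.
Joint ranges: [-2.62, 2.62], [-0.44, 2.09], [-1.27, 1.32], [0.08, 2.57], [-1.32, 4.46], [0.12, 2], [-2.74, 2.74]. Speed limits (rad/s): [2.22, 2.22, 3.01, 3.01, 3.14, 3.14, 3.14].

### API

Orientations are given as a rotation vector (axis times angle).
In Python, from cell import status, cams, arm gives the robot as it stands. The module is installed in compiled form; this text tells all that it offers.
- The arm moves only by the tool step_arm, never from a script. Its argument "rows" is a list of rows, each a list of 7 numbers: the gripper command: -1 is fully open, 1 is shut, values between are in proportion, then the shift along the tool's x, y, z as a fraction of full scale, then the turn, a rotation vector about the tool's x, y, z as a fraction of full scale. In form: [[grip, x, y, z, rx, ry, rz], ...]. A call has 1 to 12 rows; each row is the pose to reach, as a shift and turn from the pose commanded when the call began, along the tool's axes at that moment; what a row does not reach only later rows make up. Full scale, the value 1, is 80 cm for a shift and 60 degrees for a turn. A row lasts 1/12 s, in which the tool goes at most 41.7 mm and 7.16 degrees, less where a joint would pass 70% of its speed; a pose out of reach is approached as far as the arm can. A call with a number of a shift or a turn outside -1 to 1 is refused whole. A call with a gripper value outside its range is refused whole. The fingers move at their own pace and stop on an object; "newtons" is the grip in N (left out, the last holds). Time passes only in rows, so rows that repeat a pose let the fingers close. It gives the time, the measured TCP pose, the force and the opening at its end, in the units of the state.
- status.observe(): the state, without advancing time (a new reading comes with each control period).
- cams.get_image(name): name is "scene" or "top" or "wrist"; returns a dict with "pixels" (400x640x3 uint8, red, green, blue), "range_z" (400x640 float32, m along the optical axis (not along the pixel's ray), 0 where there is no reading), "camera_matrix" (3x3 intrinsics, pixels), "eye" and "attitude" of the camera in the world; the wrist camera has in their place "tool_from_camera" (4x4, takes a point from camera to tool coordinates, whose origin is the TCP and whose axes are the tool frame's). Camera axes: x right, y down, z forward; pixel columns grow to the right and rows downward; lengths in m; the calibration is good to about 2 mm. A picture is of the moment at which its call begins: read the wrist's pose just before it.
- arm.sign_off(): hands the job in, once; it reports no verdict.
The state is a dict: "clock": time; "joints": joint angles; "dq": joint speeds; "joint_efforts": joint torques, N m; "position": TCP position; "ee_rot": TCP orientation; "force": force on the tool from outside, world axes, zero at the start; "ft_torque": the same for the moment, N m; "width": opening from 0.0 (shut) to 1.0 (fully open).
Only numpy, scipy, OpenCV 4.12 (cv2) and the standard library are available. Lean on these libraries where they do the work, as an engineer would, in place of code of your own. Each camera call takes 0.05 s, during which the arm holds its last target.

## Working session

There is one attempt and no reset: what is moved stays moved. The work goes in short steps, Python scripts to look and compute and a tool call to move; the robot and the scene stay as the last step left them, time stands still between calls to the robot, and variables do not carry over. Pictures are saved under pics/ and viewed, and the job is handed in when it is done.

Besides the shell and the picture viewer there is one more tool, called after "Emit:" as name(argument=value, ...), one argument or row to a line, values as JSON. step_arm: Moves the arm, as the interface text tells. Its arguments: {"type":"object","properties":{"rows":{"type":"array","items":{"type":"array","items":{"type":"number"}}},"newtons":{"type":"number"}},"required":["rows"]}

```bash
mkdir -p pics
python3 - <<'E'
from cell import status,cams,arm
import cv2,numpy as np
s=status.observe();print({k:np.round(v,3).tolist() for k,v in s.items()})
for n in("scene","top"):
    d=cams.get_image(n);cv2.imwrite(f"pics/{n}0.png",d["pixels"][:,:,::-1])
    print(n,d["camera_matrix"],d["eye"],d["attitude"])
    np.savez(f"{n}0.npz",**d)
E
```

```text
{'clock': 0.0, 'joints': [1.067, 0.435, 0.025, 1.574, -0.012, 1.134, -0.075], 'dq': [-0.001, -0.002, -0.0, 0.0, 0.001, 0.002, -0.001], 'joint_efforts': [-0.0, -66.785, 0.984, -31.447, -0.061, 0.043, 0.0], 'position': [0.244, -0.575, 0.226], 'ee_rot': [0.91, 1.374, -0.909], 'force': [0.854, -0.204, -0.748], 'ft_torque': [0.039, 0.03, -0.101], 'width': 1.0}
scene [[369.55186819   0.         319.90133904]
 [  0.         369.55186819 195.06508094]
 [  0.           0.           1.        ]] [0.54761217 0.55986988 0.94241307] [-0.08205439  3.0374746  -0.77065563]
top [[389.54799872   0.         326.85972554]
 [  0.         389.54799872 201.10328622]
 [  0.           0.           1.        ]] [0.45067888 0.10150303 0.92532586] [-2.16900714  2.15942998 -0.09383654]
```

View pics/scene0.png

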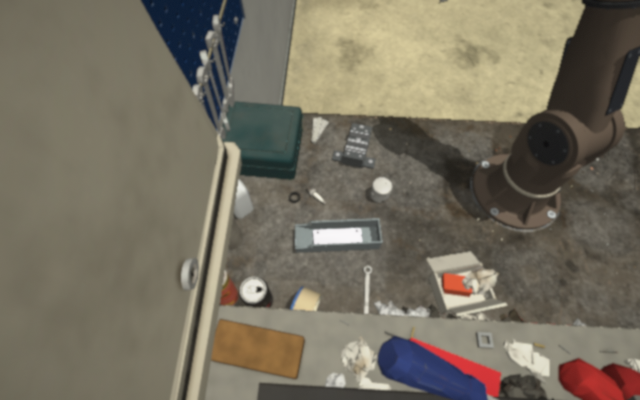

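View pics/top0.png

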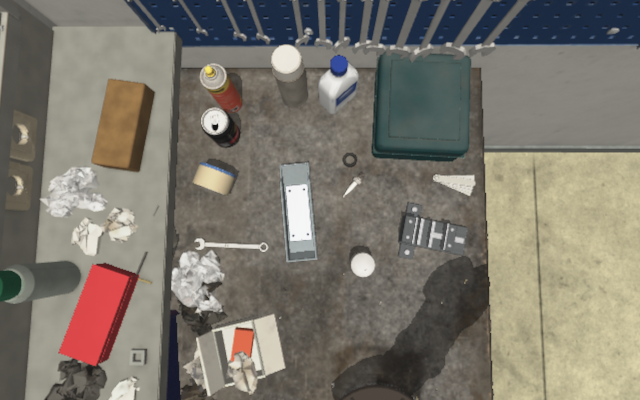

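The top view shows the bin at about (298,212) with the white plate inside, and the vise at (433,233). The piston is at (362,264), the plug at (352,187) and the ring at (349,159). I'll zoom in and deproject.

```bash
cat > h.py <<'E'
import numpy as np,cv2
from scipy.spatial.transform import Rotation as R
def load(n): return dict(np.load(n))
def rays(d,uv):
    uv=np.atleast_2d(np.array(uv,float));K=d["camera_matrix"]
    r=np.c_[(uv[:,0]-K[0,2])/K[0,0],(uv[:,1]-K[1,2])/K[1,1],np.ones(len(uv))]
    return r
def toplane(d,uv,z):
    M=R.from_rotvec(d["attitude"]).as_matrix();r=rays(d,uv)@M.T
    return d["eye"]+r*((z-d["eye"][2])/r[:,2])[:,None]
def cloud(d):
    h,w=d["range_z"].shape;u,v=np.meshgrid(np.arange(w),np.arange(h))
    r=rays(d,np.c_[u.ravel(),v.ravel()])*d["range_z"].reshape(-1,1)
    M=R.from_rotvec(d["attitude"]).as_matrix()
    return (r@M.T+d["eye"]).reshape(h,w,3)
def proj(d,P):
    M=R.from_rotvec(d["attitude"]).as_matrix();c=(np.atleast_2d(P)-d["eye"])@M
    K=d["camera_matrix"];return np.c_[K[0,0]*c[:,0]/c[:,2]+K[0,2],K[1,1]*c[:,1]/c[:,2]+K[1,2]]
E
python3 - <<'E'
from h import *
d=load("top0.npz");C=cloud(d)
for u,v in[(298,212),(433,233),(290,190),(330,210),(350,159),(362,264),(300,180),(390,300),(410,215)]: print(u,v,np.round(C[v,u],4))
p=d["pixels"][:,:,::-1]
cv2.imwrite("pics/topbin.png",cv2.resize(p[150:275,265:335],None,fx=4.5,fy=4.5,interpolation=cv2.INTER_CUBIC))
cv2.imwrite("pics/topvise.png",cv2.resize(p[190:270,385:485],None,fx=7,fy=7,interpolation=cv2.INTER_CUBIC))
E
```

```text
298 212 [0.5158 0.1812 0.0134]
433 233 [ 0.468  -0.1327  0.0176]
290 190 [0.5676 0.2006 0.0144]
330 210 [5.218e-01 1.061e-01 5.000e-04]
350 159 [ 6.454e-01  5.840e-02 -6.000e-04]
362 264 [0.3982 0.0345 0.0532]
300 180 [0.5926 0.1778 0.0074]
390 300 [ 0.3125 -0.0344 -0.0011]
410 215 [ 0.51   -0.0818  0.01  ]
```

View pics/topbin.png

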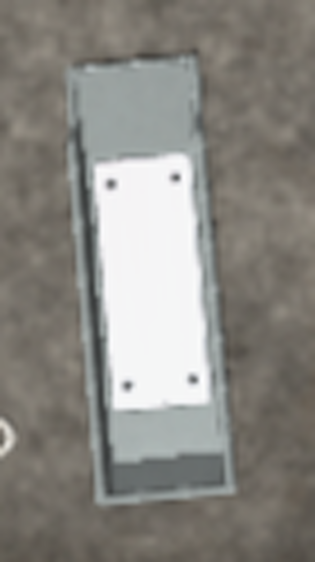

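View pics/topvise.png

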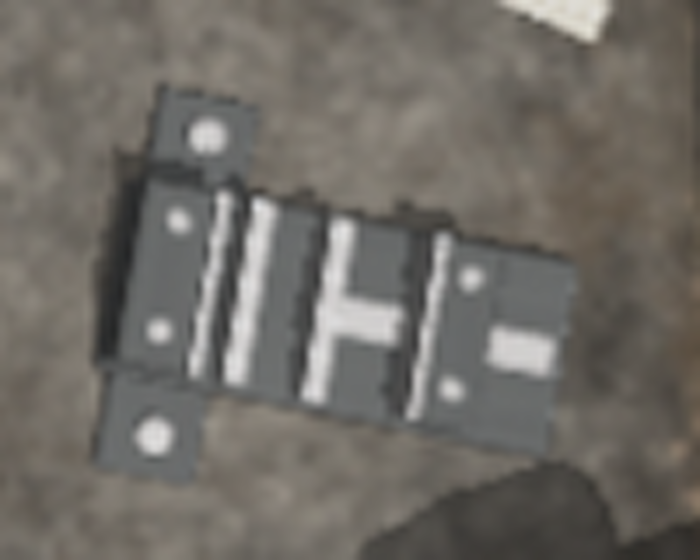

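Run:
```python
from h import *
d=load("top0.npz");p=d["pixels"]
def cv(x,s,o): return (np.array(x,float)+.5)/s-.5+np.array(o)
b=cv([[68,68],[197,56],[233,492],[98,503]],4.5,(265,150))
far=toplane(d,b[:2],.034);near=toplane(d,b[2:],.052)
print("far",far.round(4),"near",near.round(4))
f=far.mean(0)[:2];n=near.mean(0)[:2];v=f-n;print("len",np.hypot(*v),"yaw",np.degrees(np.arctan2(v[1],v[0])),"w",np.hypot(*(far[0]-far[1])[:2]),np.hypot(*(near[0]-near[1])[:2]))
ex=v/np.hypot(*v);o=n+ex*.116;print("bin origin",o)
# plate
m=(p[:,:,:].min(2)>200).astype(np.uint8);m[:150]=0;m[275:]=0;m[:,:265]=0;m[:,335:]=0
cs,_=cv2.findContours(m,0,2);c=max(cs,key=cv2.contourArea);
w=toplane(d,c[:,0,:],.014)[:,:2]
r=cv2.minAreaRect((w*1000).astype(np.float32));print("plate",r)
c=np.array(r[0])/1000-o; ey=np.array([-ex[1],ex[0]]);print("plate in bin",c@ex,c@ey)
V=lambda x,z:toplane(d,cv(x,7,(385,190)),z)[:,:2]
L={"fix":V([[222,190],[195,378]],.044),"p+":V([[263,200],[235,385]],.04),"p-":V([[343,220],[315,402]],.04),"mov":V([[443,235],[413,418]],.044)}
for k,q in L.items():
    e=q[0]-q[1];print(k,q.mean(0).round(4),np.hypot(*e).round(4),np.degrees(np.arctan2(e[1],e[0])).round(2))
print("bolts",V([[208,136],[154,436]],.014),"bed end",V([[573,258],[547,452]],.02))
C=cloud(d);
for u,vv in[(455,241),(408,208),(423,230),(442,237)]:print(C[vv,u].round(4))
```

```text
far [[0.6243 0.2233 0.034 ]
 [0.6307 0.1566 0.034 ]] near [[0.4087 0.1356 0.052 ]
 [0.4029 0.2022 0.052 ]]
len 0.2226819012860565 yaw 5.417760421439499 w 0.06694519022985887 0.06688783722006197
bin origin [0.52127984 0.17986671]
plate ((515.5896606445312, 180.29006958007812), (130.77870178222656, 51.10577392578125), 5.621978282928467)
plate in bin -0.0056247841430425265 0.0009587182514892002
fix [ 0.4738 -0.0842] 0.0611 -9.13
p+ [ 0.4713 -0.098 ] 0.0605 -9.64
p- [ 0.4654 -0.1236] 0.0594 -9.94
mov [ 0.4606 -0.1542] 0.0595 -10.7
bolts [[ 0.5238705  -0.09118478]
 [ 0.4242788  -0.07166394]] bed end [[ 0.48348873 -0.20935278]
 [ 0.41994768 -0.19893827]]
[ 0.4499 -0.1815  0.022 ]
[ 0.5267 -0.0777  0.008 ]
[ 0.4747 -0.1087  0.0218]
[ 0.4589 -0.1517  0.0229]
```

```bash
cat >> h.py <<'E'
BO=np.array([.5213,.1799]);BY=np.radians(5.5)
VO=np.array([.4689,-.1102]);VY=np.radians(-10.4)
def fr(o,yaw,x,y):
    c,s=np.cos(yaw),np.sin(yaw);return o+np.array([c*x-s*y,s*x+c*y])
def tool(yaw_jaw,tilt=0,axis_yaw=0):
    """tool x down, tool z horizontal at angle yaw_jaw; tilt>0: tips finger tips toward the direction axis_yaw"""
    x=np.array([0,0,-1.]);z=np.array([np.cos(yaw_jaw),np.sin(yaw_jaw),0]);M=np.c_[x,np.cross(z,x),z]
    if tilt:
        a=np.array([np.sin(axis_yaw),-np.cos(axis_yaw),0]) # rotates -z toward dir
        M=R.from_rotvec(a*tilt).as_matrix()@M
    return M
def go(pos,M=None,verb=True):
    from cell import status
    s=status.observe();M0=R.from_rotvec(s["ee_rot"]).as_matrix()
    sh=M0.T@(np.array(pos)-s["position"])/.8
    rv=np.zeros(3) if M is None else R.from_matrix(M0.T@M).as_rotvec()/np.radians(60)
    print("t",round(s["clock"],2),"pos",np.round(s["position"],4),"F",np.round(s["force"],1),"w",round(s["width"],3))
    print("row",np.round(sh,4).tolist(),np.round(rv,4).tolist(),"mm",np.linalg.norm(sh)*800,"deg",np.linalg.norm(rv)*60)
E
python3 - <<'E'
from h import *
from cell import status
s=status.observe();print(R.from_rotvec(s["ee_rot"]).as_matrix().round(3))
for sg in(1,-1):
    go([*fr(BO,BY,-.092,.0),.12],tool(BY+sg*np.pi/2))
E
```

```text
[[-0.001  0.921  0.39 ]
 [ 0.001  0.39  -0.921]
 [-1.    -0.    -0.001]]
t 0.1 pos [ 0.2436 -0.5751  0.226 ] F [ 0.   0.7 -1. ] w 0.999
row [0.1335, 0.5781, -0.7679] [-2.709, -0.0005, -0.0019] mm 776.3120204053745 deg 162.54276536942209
t 0.1 pos [ 0.2436 -0.5751  0.226 ] F [ 0.   0.7 -1. ] w 0.999
row [0.1335, 0.5781, -0.7679] [0.291, -0.0013, 0.0003] mm 776.3120204053745 deg 17.457420048479023
```

Emit:
step_arm(
  rows=[
    [1,0.03,0.578,-0.768,0.291,0,0],
    [1,0.03,0.578,-0.768,0.291,0,0],
    [1,0.03,0.578,-0.768,0.291,0,0],
    [1,0.03,0.578,-0.768,0.291,0,0],
    [1,0.03,0.578,-0.768,0.291,0,0],
    [1,0.03,0.578,-0.768,0.291,0,0],
    [1,0.03,0.578,-0.768,0.291,0,0],
    [1,0.03,0.578,-0.768,0.291,0,0],
    [1,0.03,0.578,-0.768,0.291,0,0],
    [1,0.03,0.578,-0.768,0.291,0,0],
    [1,0.03,0.578,-0.768,0.291,0,0],
    [1,0.03,0.578,-0.768,0.291,0,0],
  ],
  newtons=20,
)

```text
clock: 1.1
position: [0.3645, -0.0887, 0.2112]
ee_rot: [1.138, 1.253, -1.138]
force: [1.9, -0.4, 0.0]
width: 0.174
```

Run:
```python
from h import *
go([*fr(BO,BY,-.092,.0),.16],tool(BY-np.pi/2))
```

```text
t 1.1 pos [ 0.3645 -0.0887  0.2112] F [ 1.9 -0.4  0. ] w 0.174
row [0.0638, 0.1122, -0.3154] [-0.0002, 0.0004, -0.0002] mm 272.64153754901696 deg 0.02882149270871816
```

Emit:
step_arm(
  rows=[
    [1,0.06,0.112,-0.315,0,0,0],
    [1,0.06,0.112,-0.315,0,0,0],
    [1,0.06,0.112,-0.315,0,0,0],
    [1,0.06,0.112,-0.315,0,0,0],
    [1,0.06,0.112,-0.315,0,0,0],
    [1,0.06,0.112,-0.315,0,0,0],
    [1,0.06,0.112,-0.315,0,0,0],
    [1,0.06,0.112,-0.315,0,0,0],
    [1,0.06,0.112,-0.315,0,0,0],
  ],
)

```text
clock: 1.85
position: [0.4293, 0.1699, 0.1625]
ee_rot: [1.135, 1.255, -1.137]
force: [-0.4, -1.1, 0.2]
width: 0.006
```

Run:
```python
from h import *
from cell import cams,status
s=status.observe()
d=cams.get_image("wrist");print(d["tool_from_camera"].round(3),d["camera_matrix"].round(1))
np.savez("w1.npz",pos=s["position"],rot=s["ee_rot"],**d)
cv2.imwrite("pics/w1.png",d["pixels"][:,:,::-1])
go([*fr(BO,BY,-.092,.0),.06],tool(BY-np.pi/2))
```

```text
[[-0.002 -0.25   0.968 -0.158]
 [ 0.    -0.968 -0.25   0.067]
 [ 1.    -0.     0.002  0.   ]
 [ 0.     0.     0.     1.   ]] [[288.1   0.  320.1]
 [  0.  288.1 197.2]
 [  0.    0.    1. ]]
t 1.9 pos [0.4293 0.1684 0.1627] F [-0.5 -0.4  0.8] w 0.007
row [0.1283, 0.001, -0.0034] [0.0007, 0.0007, 0.0013] mm 102.69613888915465 deg 0.09981682214646782
```

View pics/w1.png

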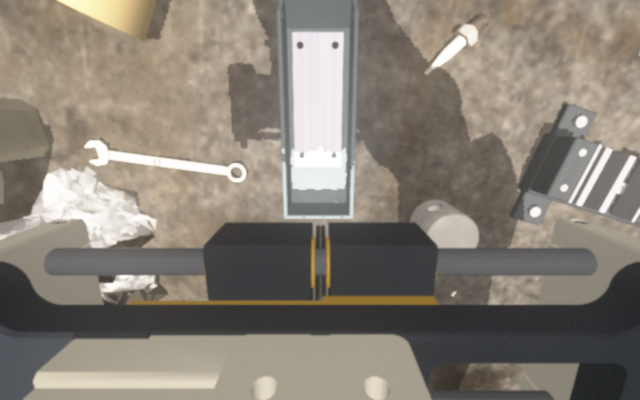

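```bash
cat >> h.py <<'E'
def wpose(d):
    M=np.eye(4);M[:3,:3]=R.from_rotvec(d["rot"]).as_matrix();M[:3,3]=d["pos"];return M@d["tool_from_camera"]
def wplane(d,uv,z):
    T=wpose(d);r=rays(d,uv)@T[:3,:3].T;return T[:3,3]+r*((z-T[2,3])/r[:,2])[:,None]
def wtool(d,u,v):
    p=rays(d,[[u,v]])[0]*d["range_z"][v,u];return d["tool_from_camera"][:3,:3]@p+d["tool_from_camera"][:3,3]
E
python3 - <<'E'
from h import *
d=load("w1.npz")
for u,v in[(230,240),(260,290),(310,240),(316,240),(320,232),(320,250),(320,290),(430,240),(320,224)]:print(u,v,(wtool(d,u,v)*1000).round(1))
# bin near rim corners, plate far corners
c,s=np.cos(BY),np.sin(BY)
def inb(P): q=P[:,:2]-BO;return np.c_[q@[c,s],q@[-s,c]].round(4)
print(inb(wplane(d,[[285,217],[353,217]],.052)))
print(inb(wplane(d,[[299,45],[335,45]],.014)), inb(wplane(d,[[293,31],[345,31],[294,150],[345,152]],.014)))
cv2.imwrite("pics/w1c.png",cv2.resize(d["pixels"][0:230,260:380,::-1],None,fx=2.6,fy=2.6,interpolation=cv2.INTER_CUBIC))
E
```

```text
230 240 [-84.9  36.1 -24.3]
260 290 [-88.9  23.4 -16. ]
310 240 [-84.4  35.9  -2.6]
316 240 [-22.5   9.7  -1.8]
320 232 [-9.9  9.   0.2]
320 250 [-79.6  30.7   0.1]
320 290 [-43.3  -5.6   0.2]
430 240 [-84.6  36.   30.1]
320 224 [163.2 -48.7   0.4]
[[-0.1153  0.0327]
 [-0.1152 -0.0339]]
[[ 0.0466  0.0191]
 [ 0.0467 -0.0156]] [[ 0.0587  0.0246]
 [ 0.0589 -0.025 ]
 [-0.0538  0.0259]
 [-0.0558 -0.0278]]
```

View pics/w1c.png

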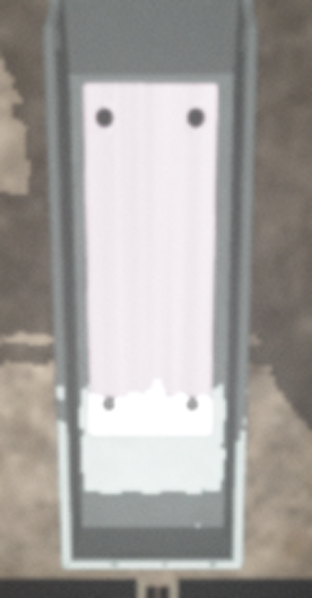

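Emit:
step_arm(
  rows=[
    [1,0.05,0.001,-0.0034,0,0,0],
    [1,0.09,0.001,-0.0034,0,0,0],
    [1,0.13,0.001,-0.0034,0,0,0],
    [1,0.15,0.001,-0.0034,0,0,0],
    [1,0.17,0.001,-0.0034,0,0,0],
    [1,0.185,0.001,-0.0034,0,0,0],
    [1,0.192,0.001,-0.0034,0,0,0],
    [1,0.192,0.001,-0.0034,0,0,0],
    [1,0.192,0.001,-0.0034,0,0,0],
  ],
)

```text
clock: 2.65
position: [0.4305, 0.1707, 0.01]
ee_rot: [1.139, 1.252, -1.139]
force: [0.8, -0.2, 0.1]
width: 0.005
```

Run:
```python
from h import *
go([*fr(BO,BY,.007,.0),.008],tool(BY-np.pi/2))
```

```text
t 2.65 pos [0.4305 0.1707 0.01  ] F [ 0.8 -0.2  0.1] w 0.005
row [0.0025, 0.1228, -0.0007] [-0.0012, 0.0005, -0.0001] mm 98.24282431881852 deg 0.0800232028427764
```

Emit:
step_arm(
  rows=[
    [1,0.001,0.008,0,0,0,0],
    [1,0.002,0.016,0,0,0,0],
    [1,0.002,0.024,0,0,0,0],
    [1,0.002,0.032,0,0,0,0],
    [1,0.002,0.04,0,0,0,0],
    [1,0.002,0.048,0,0,0,0],
    [1,0.002,0.056,0,0,0,0],
    [1,0.002,0.064,0,0,0,0],
    [1,0.002,0.072,0,0,0,0],
    [1,0.002,0.08,0,0,0,0],
    [1,0.002,0.086,0,0,0,0],
    [1,0.002,0.09,0,0,0,0],
  ],
)

```text
clock: 3.65
position: [0.5031, 0.1786, 0.0079]
ee_rot: [1.139, 1.253, -1.138]
force: [-1.4, -0.1, -0.3]
width: 0.008
```

Run:
```python
from h import *
from cell import cams,status
d=cams.get_image("top");np.savez("t2.npz",**d)
cv2.imwrite("pics/t2.png",cv2.resize(d["pixels"][120:290,240:380,::-1],None,fx=3.4,fy=3.4,interpolation=cv2.INTER_CUBIC))
go([*fr(BO,BY,.007,.0),.008],tool(BY-np.pi/2))
```

```text
t 3.7 pos [0.5034 0.1787 0.0079] F [0.4 0.5 0.4] w 0.002
row [-0.0001, 0.0311, 0.0006] [-0.0005, -0.0003, -0.001] mm 24.909887735888216 deg 0.06713061305162474
```

View pics/t2.png

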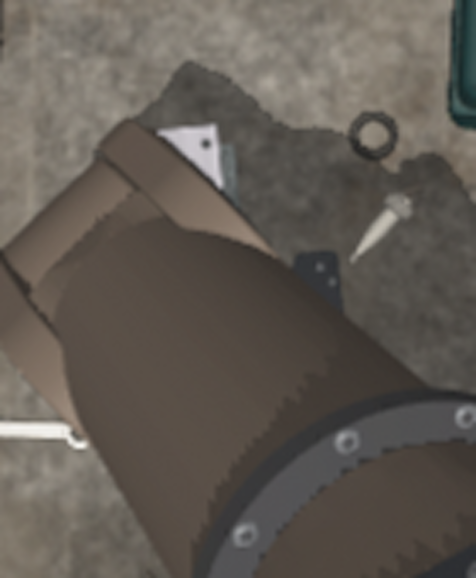

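The plate's front end already shows past the arm, at about (304,157) in the full picture, so it's climbing as intended. I'll push the rest of the way, slowly.

Emit:
step_arm(
  rows=[
    [1,0,0.006,0,0,0,0],
    [1,0,0.012,0,0,0,0],
    [1,0,0.018,0,0,0,0],
    [1,0,0.023,0,0,0,0],
    [1,0,0.027,0,0,0,0],
    [1,0,0.031,0,0,0,0],
    [1,0,0.031,0,0,0,0],
    [1,0,0.031,0,0,0,0],
  ],
)

```text
clock: 4.37
position: [0.5271, 0.181, 0.008]
ee_rot: [1.139, 1.253, -1.138]
force: [0.3, 0.2, 0.9]
width: 0.007
```

Run:
```python
from h import *
from cell import cams,status
s=status.observe();d=cams.get_image("wrist");np.savez("w2.npz",pos=s["position"],rot=s["ee_rot"],**d)
cv2.imwrite("pics/w2.png",d["pixels"][:,:,::-1])
c,sn=np.cos(BY),np.sin(BY);q=s["position"][:2]-BO;print("bin xy",q@[c,sn],q@[-sn,c])
go([*fr(BO,BY,-.02,.0),.20],tool(BY-np.pi/2))
```

```text
bin xy 0.0058627898537342744 0.0004982746907155362
t 4.42 pos [0.5269 0.181  0.008 ] F [-0.9  0.2 -0.3] w 0.006
row [-0.24, -0.032, 0.0006] [-0.0001, -0.0001, -0.0003] mm 193.73164338103686 deg 0.020934809076182496
```

View pics/w2.png

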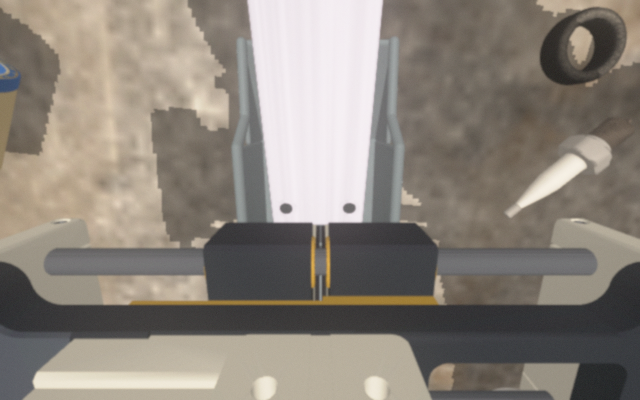

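Emit:
step_arm(
  rows=[
    [1,0,-0.02,0,0,0,0],
    [1,0,-0.03,0,0,0,0],
    [1,-0.05,-0.03,0,0,0,0],
    [1,-0.1,-0.03,0,0,0,0],
    [1,-0.15,-0.03,0,0,0,0],
    [1,-0.2,-0.03,0,0,0,0],
    [-0.4,-0.24,0,0,0,0,0],
    [-0.4,-0.24,0.02,0,0,0,0],
    [-0.4,-0.24,0.02,0,0,0,0],
    [-0.4,-0.24,0.02,0,0,0,0],
  ],
)

```text
clock: 5.25
position: [0.5426, 0.1822, 0.1998]
ee_rot: [1.138, 1.253, -1.139]
force: [-1.0, -0.5, -0.3]
width: 0.246
```

Run:
```python
from h import *
from cell import cams,status
s=status.observe();d=cams.get_image("wrist");np.savez("w3.npz",pos=s["position"],rot=s["ee_rot"],**d)
cv2.imwrite("pics/w3.png",d["pixels"][:,:,::-1])
print(s["position"],s["width"],s["clock"])
```

```text
[0.54264115 0.18224218 0.19984233] 0.2463269985316732 5.25
```

View pics/w3.png

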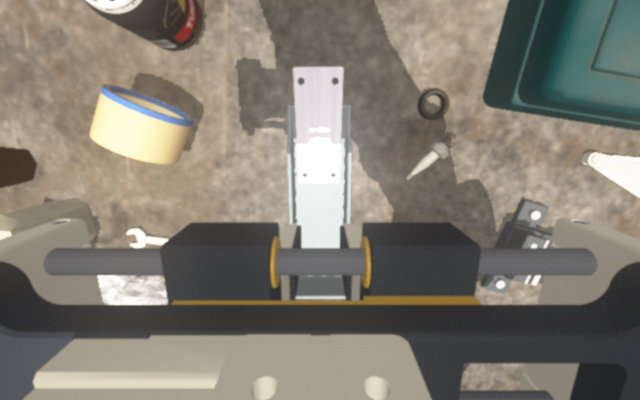

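The plate stays up over the lip by itself; its front edge is at row 67, u 293–343. Next I'll measure its lean and overhang from the depth image.

```bash
cat >> h.py <<'E'
def wcloud(d):
    h,w=d["range_z"].shape;u,v=np.meshgrid(np.arange(w),np.arange(h));T=wpose(d)
    return ((rays(d,np.c_[u.ravel(),v.ravel()])*d["range_z"].reshape(-1,1))@T[:3,:3].T+T[:3,3]).reshape(h,w,3)
E
python3 - <<'E'
from h import *
d=load("w3.npz");C=wcloud(d)
c,s=np.cos(BY),np.sin(BY)
def inb(P):
    q=P-np.array([*BO,0]);return np.c_[q[:,:2]@[c,s],q[:,:2]@[-s,c],q[:,2]]
P=inb(C[76:176:4,302:336:4].reshape(-1,3))
A=np.c_[P[:,:2],np.ones(len(P))];k,r,_,_=np.linalg.lstsq(A,P[:,2],rcond=None)
print("lean",np.degrees(np.arctan(k[0])),"roll",np.degrees(np.arctan(k[1])),"z at x=105:",k[0]*.105+k[2],"res",np.sqrt(r/len(P)))
# front edge: ray to plane
T=wpose(d)
for uv in[(293,67),(343,67),(297,183),(340,183)]:
    rr=inb((rays(d,[uv])@T[:3,:3].T+T[:3,3]))[0]-inb(T[None,:3,3])[0];o=inb(T[None,:3,3])[0]
    t=(k[0]*o[0]+k[1]*o[1]+k[2]-o[2])/(rr[2]-k[0]*rr[0]-k[1]*rr[1]);print(uv,(o+t*rr).round(4))
E
```

```text
lean 18.45210230050963 roll -0.1694813137773031 z at x=105: 0.04255494893774451 res [0.00073006]
(293, 67) [0.1408 0.0261 0.0544]
(343, 67) [ 0.1408 -0.0226  0.0546]
(297, 183) [0.0172 0.0278 0.0132]
(340, 183) [ 0.0172 -0.0246  0.0133]
```

Run:
```python
from h import *
d=load("top0.npz");C=cloud(d);c,s=np.cos(BY),np.sin(BY)
for n,(u,v) in dict(tape1=(200,165),tape2=(235,175),tape3=(215,185),tape4=(230,190),can=(216,122),can2=(235,120),ring=(350,160),bottle=(338,90)).items():
    q=C[v,u]-[*BO,0];print(n,(q[:2]@[c,s]).round(3),(q[:2]@[-s,c]).round(3),q[2].round(3))
t=np.radians(18.45);M=tool(BY-np.pi/2,t,BY);print(M.round(3))
tcp=np.array([*fr(BO,BY,.134,.0017),.027]);print(tcp)
go(tcp-M[:,0]*.09,M)
```

```text
tape1 0.115 0.207 0.069
tape2 0.099 0.147 -0.001
tape3 0.066 0.174 0.076
tape4 0.064 0.162 -0.002
can 0.197 0.154 0.109
can2 0.233 0.137 0.003
ring 0.109 -0.133 -0.0
bottle 0.238 -0.114 0.123
[[ 0.315  0.944  0.096]
 [ 0.03   0.091 -0.995]
 [-0.949  0.316  0.   ]]
[0.65452015 0.1944355  0.027     ]
t 5.3 pos [0.5416 0.1822 0.1992] F [-0.9  0.6 -0.2] w 0.292
row [0.1084, 0.1065, -0.0017] [0.0002, 0.0004, 0.3089] mm 121.55716011936337 deg 18.536153637162446
```

Emit:
step_arm(
  rows=[
    [-0.6,0.03,0.1065,-0.0017,0,0,0.309],
    [-0.6,0.06,0.1065,-0.0017,0,0,0.309],
    [-0.6,0.108,0.1065,-0.0017,0,0,0.309],
    [-0.6,0.108,0.1065,-0.0017,0,0,0.309],
    [-0.6,0.108,0.1065,-0.0017,0,0,0.309],
    [-0.6,0.108,0.1065,-0.0017,0,0,0.309],
    [-0.6,0.108,0.1065,-0.0017,0,0,0.309],
    [-0.6,0.108,0.1065,-0.0017,0,0,0.309],
  ],
)

```text
clock: 5.97
position: [0.6289, 0.1924, 0.1159]
ee_rot: [1.289, 1.021, -0.894]
force: [0.9, 0.6, -0.4]
width: 0.797
```

Run:
```python
from h import *
from cell import cams,status
s=status.observe();d=cams.get_image("wrist");np.savez("w4.npz",pos=s["position"],rot=s["ee_rot"],**d)
cv2.imwrite("pics/w4.png",d["pixels"][:,:,::-1])
t=np.radians(18.45);M=tool(BY-np.pi/2,t,BY)
tcp=np.array([*fr(BO,BY,.134,.0017),.027]);go(tcp,M)
```

```text
t 6.02 pos [0.6288 0.1923 0.1157] F [-0.7 -0.6 -0.4] w 0.799
row [0.1154, -0.0049, 0.0005] [-0.0011, -0.0005, -0.0037] mm 92.39548999732237 deg 0.23613319129827431
```

View pics/w4.png

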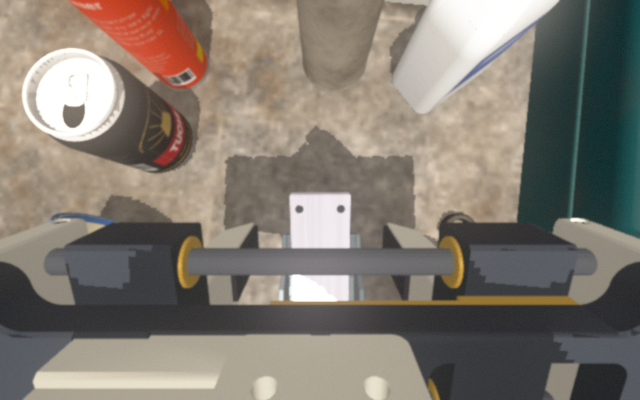

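The plate end is centred between the open fingers (u 290–350, middle 320). I'll go down and grip it.

Emit:
step_arm(
  rows=[
    [-0.6,0.03,-0.005,0,0,0,0],
    [-0.6,0.06,-0.005,0,0,0,0],
    [-0.6,0.09,-0.005,0,0,0,0],
    [-0.6,0.105,-0.005,0,0,0,0],
    [-0.6,0.115,-0.005,0,0,0,0],
    [-0.6,0.115,-0.005,0,0,0,0],
    [-0.6,0.115,-0.005,0,0,0,0],
    [0.3,0.115,-0.005,0,0,0,0],
    [0.3,0.115,-0.005,0,0,0,0],
    [0.3,0.115,-0.005,0,0,0,0],
    [0.3,0.115,-0.005,0,0,0,0],
    [0.3,0.115,-0.005,0,0,0,0],
  ],
  newtons=50,
)

```text
clock: 7.02
position: [0.6529, 0.1944, 0.0256]
ee_rot: [1.287, 1.022, -0.894]
force: [-1.2, -0.1, 2.1]
width: 0.538
```

Emit:
step_arm(
  rows=[
    [1,0,0,0,0,0,0],
    [1,0,0,0,0,0,0],
    [1,0,0,0,0,0,0],
    [1,0,0,0,0,0,0],
  ],
  newtons=50,
)

```text
clock: 7.35
position: [0.653, 0.1945, 0.0254]
ee_rot: [1.287, 1.022, -0.894]
force: [-1.1, -0.5, 5.4]
width: 0.535
```

Run:
```python
from h import *
from cell import cams,status
t=np.radians(18.45);M=tool(BY-np.pi/2,t,BY)
tcp=np.array([*fr(BO,BY,.144,.0017),.15]);go(tcp,M)
```

```text
t 7.35 pos [0.653  0.1945 0.0254] F [-1.1 -0.5  5.4] w 0.535
row [-0.143, 0.0633, 0.0002] [-0.0001, -0.0001, -0.0022] mm 125.1118677034065 deg 0.130033063513369
```

Emit:
step_arm(
  rows=[
    [1,-0.01,0.005,0,0,0,0],
    [1,-0.025,0.012,0,0,0,0],
    [1,-0.045,0.021,0,0,0,0],
    [1,-0.07,0.032,0,0,0,0],
    [1,-0.095,0.043,0,0,0,0],
    [1,-0.12,0.054,0,0,0,0],
    [1,-0.135,0.06,0,0,0,0],
    [1,-0.143,0.063,0,0,0,0],
    [1,-0.143,0.063,0,0,0,0],
    [1,-0.143,0.063,0,0,0,0],
  ],
)

```text
clock: 8.18
position: [0.6636, 0.1951, 0.149]
ee_rot: [1.286, 1.023, -0.896]
force: [-0.4, -0.4, -1.9]
width: 0.542
```

Run:
```python
from h import *
from cell import cams,status
s=status.observe();d=cams.get_image("wrist");np.savez("w5.npz",pos=s["position"],rot=s["ee_rot"],**d)
cv2.imwrite("pics/w5.png",d["pixels"][:,:,::-1])
print(s["force"],s["width"],s["position"])
for n in("scene",):
    e=cams.get_image(n);np.savez("s5.npz",**e);cv2.imwrite("pics/s5.png",cv2.resize(e["pixels"][150:290,230:430,::-1],None,fx=4,fy=4))
```

```text
[-0.40135657 -0.42841904 -1.92982086] 0.5420589275630066 [0.66357905 0.19514151 0.14895472]
```

View pics/w5.png

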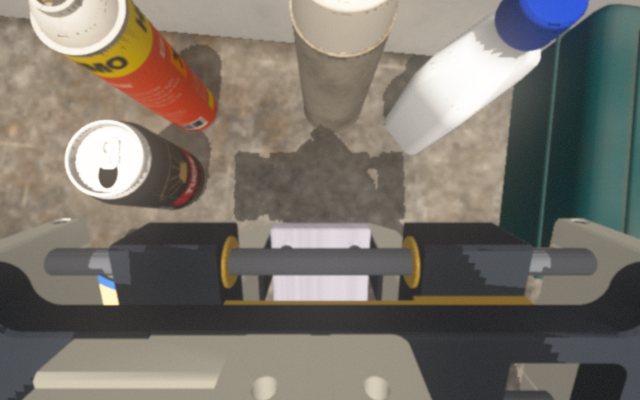

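View pics/s5.png

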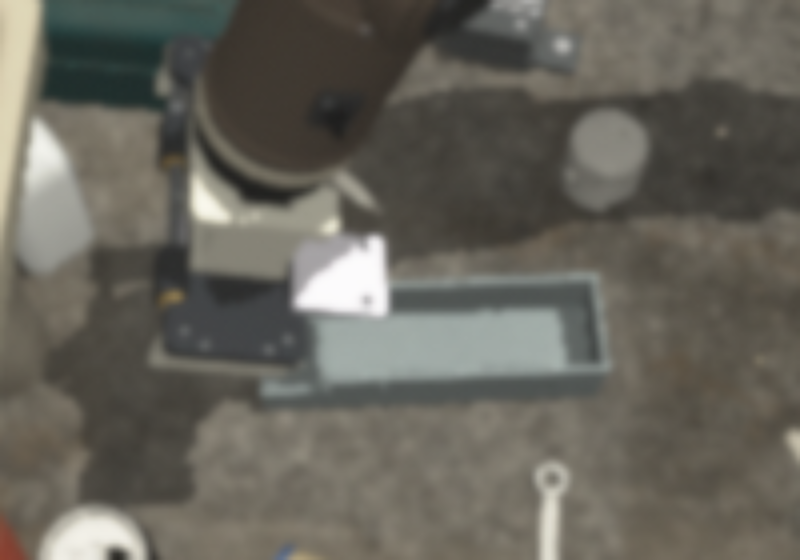

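The plate is held; its rear part is visible in the scene view around crop (340,275). I'll measure its tilt relative to the tool.

Run:
```python
from h import *
d=load("w5.npz");e=load("s5.npz")
for v in(228,232,276,282,288,294):
    for u in(285,320,355):print(u,v,(wtool(d,u,v)*1000).round(1))
C=cloud(e);M=R.from_rotvec(d["rot"]).as_matrix()
P=[]
for v in range(212,227,2):
    for u in range(308,324,2):
        q=M.T@(C[v,u]-d["pos"])*1000;P.append(q)
P=np.array(P);ok=np.abs(P[:,0]-np.median(P[:,0]))<15;P=P[ok]
k,_,_,_=np.linalg.lstsq(np.c_[P[:,1:],np.ones(len(P))],P[:,0],rcond=None);print(k,np.degrees(np.arctan(k[:2])),len(P),P.mean(0),P.min(0),P.max(0))
# rear edge corners
for u,v in [(386,237),(387,317)]:
    uu,vv=230+u/4,150+v/4
    Mr=R.from_rotvec(e["attitude"]).as_matrix();r=Mr@rays(e,[[uu,vv]])[0]
    a=M.T@(e["eye"]-d["pos"]);b=M.T@r
    t=(k[0]*a[1]*1000+k[1]*a[2]*1000+k[2]-a[0]*1000)/((b[0]-k[0]*b[1]-k[1]*b[2])*1000);print("rear corner tool",((a+t*b)*1000).round(1))
```

```text
285 228 [-23.6  16.4 -17.1]
320 228 [-22.3  15.8   0.2]
355 228 [-23.5  16.3  17.5]
285 232 [-24.5  14.6 -17. ]
320 232 [-25.3  14.9   0.2]
355 232 [-25.2  14.9  17.4]
285 276 [-24.2  -9.7 -17.8]
320 276 [-23.4 -10.1   0.2]
355 276 [-24.7  -9.4  18.2]
285 282 [-24.4 -13.  -17.9]
320 282 [-24.1 -13.2   0.2]
355 282 [-23.6 -13.5  18.4]
285 288 [-24.9 -16.2 -17.9]
320 288 [-24.3 -16.6   0.2]
355 288 [-157.7   66.8    0. ]
285 294 [-24.5 -20.  -18.1]
320 294 [-24.1 -20.2   0.2]
355 294 [-23.  -21.   18.7]
[ 2.00725592e-03  7.75769871e-03 -2.19228069e+01] [0.11500714 0.44447448] 64 [-22.13812387 -87.46263837  -5.12485347] [ -24.28373978 -105.9214529   -25.46393178] [-19.20493021 -69.06866394  15.30456278]
rear corner tool [ -22.  -118.2   24.4]
rear corner tool [ -22.4 -115.7  -29. ]
```

Run:
```python
from h import *
d=load("top0.npz");C=cloud(d)
for u,v in[(380,145),(420,100),(460,140),(400,150),(380,155),(465,180),(440,183)]:print(u,v,C[v,u].round(3))
M=tool(VY-np.pi/2);xy=fr(VO,VY,.0505,-.003);print(xy)
go([*xy,.16],M);go([*xy,.03],M)
```

```text
380 145 [ 0.652 -0.     0.112]
420 100 [ 0.748 -0.085  0.118]
460 140 [ 0.662 -0.169  0.115]
400 150 [ 0.643 -0.044  0.106]
380 155 [ 0.644 -0.008  0.05 ]
465 180 [ 0.594 -0.213  0.009]
440 183 [ 0.587 -0.156  0.003]
[ 0.5180288  -0.12226693]
t 8.28 pos [0.6631 0.195  0.148 ] F [-1.4  0.1 -2.3] w 0.538
row [-0.083, -0.2027, 0.3774] [0.2629, -0.0418, -0.3049] mm 349.1090107752012 deg 24.284120494112088
t 8.28 pos [0.6631 0.195  0.148 ] F [-1.4  0.1 -2.3] w 0.538
row [0.0712, -0.254, 0.3773] [0.2629, -0.0418, -0.3049] mm 368.3069976708594 deg 24.284120494112088
```

Emit:
step_arm(
  rows=[
    [1,-0.02,-0.015,0.015,0.02,-0.003,-0.025],
    [1,-0.04,-0.045,0.05,0.05,-0.008,-0.06],
    [1,-0.06,-0.07,0.1,0.08,-0.013,-0.1],
    [1,-0.07,-0.1,0.15,0.11,-0.018,-0.14],
    [1,-0.08,-0.125,0.2,0.14,-0.023,-0.17],
    [1,-0.083,-0.15,0.25,0.17,-0.028,-0.2],
    [1,-0.083,-0.17,0.3,0.2,-0.033,-0.24],
    [1,-0.083,-0.19,0.34,0.23,-0.038,-0.28],
    [1,-0.083,-0.2,0.365,0.255,-0.041,-0.3],
    [1,-0.083,-0.203,0.377,0.263,-0.042,-0.305],
    [1,-0.083,-0.203,0.377,0.263,-0.042,-0.305],
    [1,-0.083,-0.203,0.377,0.263,-0.042,-0.305],
  ],
)

```text
clock: 9.28
position: [0.5182, -0.1216, 0.1599]
ee_rot: [1.344, 1.118, -1.341]
force: [-0.0, 0.2, -1.1]
width: 0.536
```

Run:
```python
from h import *
from cell import cams,status
s=status.observe();d=cams.get_image("wrist");np.savez("w6.npz",pos=s["position"],rot=s["ee_rot"],**d)
e=cams.get_image("scene");np.savez("s6.npz",**e);cv2.imwrite("pics/s6.png",cv2.resize(e["pixels"][80:240,260:440,::-1],None,fx=3.7,fy=3.7,interpolation=cv2.INTER_CUBIC))
e=cams.get_image("top");np.savez("t6.npz",**e);cv2.imwrite("pics/t6.png",cv2.resize(e["pixels"][140:300,350:510,::-1],None,fx=3.7,fy=3.7,interpolation=cv2.INTER_CUBIC))
M=tool(VY-np.pi/2);xy=fr(VO,VY,.0505,-.003)
go([*xy,.065],M)
```

```text
t 9.43 pos [ 0.5189 -0.1196  0.1607] F [-0.1  0.3 -2. ] w 0.54
row [0.1196, -0.0007, 0.0037] [0.0025, -0.0019, -0.0018] mm 95.73402363062966 deg 0.21639283642505905
```

View pics/s6.png

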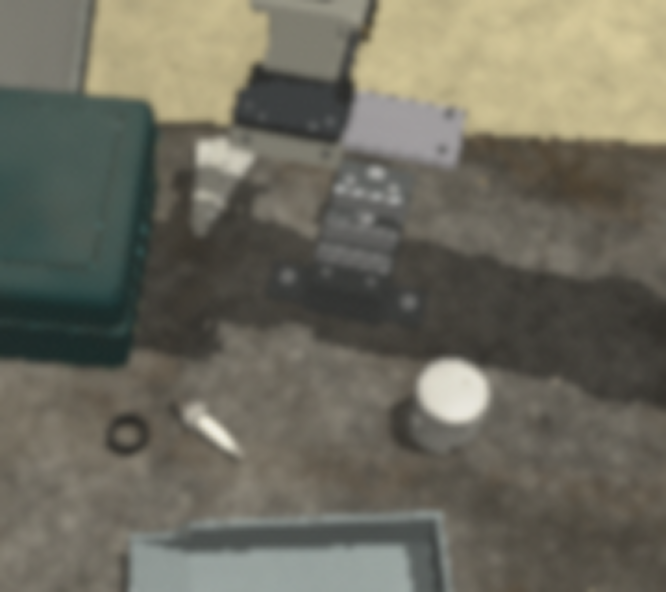

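View pics/t6.png

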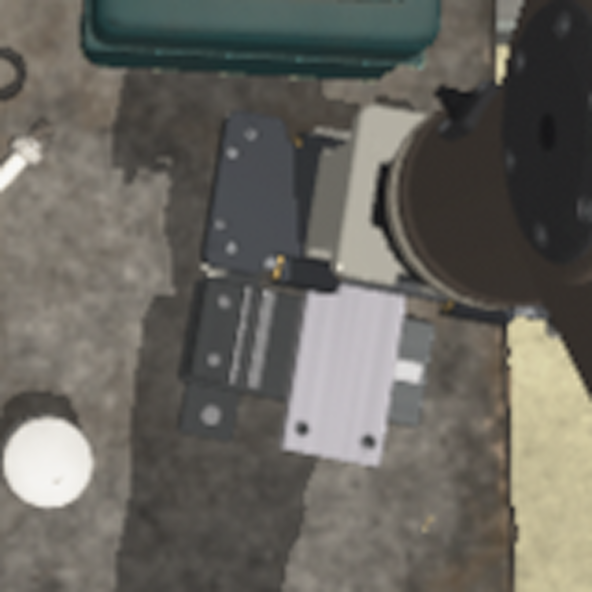

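Run:
```python
from h import *
e=load("t6.npz");C=cloud(e)
c,s=np.cos(VY),np.sin(VY)
px=lambda x,y:((x+.5)/3.7-.5+350,(y+.5)/3.7-.5+140)
us,vs=np.meshgrid(range(432,450),range(222,258,2));P=C[vs,us].reshape(-1,3)
k,_,_,_=np.linalg.lstsq(np.c_[P-[*VO,0]][:,:2]@np.array([[c,-s],[s,c]]).__array__() if 0 else np.c_[(P[:,:2]-VO)@np.array([c,s]),(P[:,:2]-VO)@np.array([-s,c]),np.ones(len(P))],P[:,2],rcond=None)
print("plane",k,np.degrees(np.arctan(k[:2])))
for q in[(283,447),(380,467),(403,302),(309,302)]:
    z=.183
    for _ in range(4):
        w=toplane(e,[px(*q)],z)[0];a=(w[:2]-VO)@[c,s];b=(w[:2]-VO)@[-s,c];z=k@[a,b,1]
    print(q,a.round(4),b.round(4),z.round(4))
d=load("w6.npz");cv2.imwrite("pics/w6.png",d["pixels"][:,:,::-1])
```

```text
plane [-0.33048236  2.05886399  0.17227743] [-18.28780925  64.09393449]
(283, 447) -0.0602 0.0485 0.2919
(380, 467) -0.0623 -0.0543 0.081
(403, 302) 0.0391 -0.0705 0.0142
(309, 302) 0.0091 0.0362 0.2437
```

View pics/w6.png

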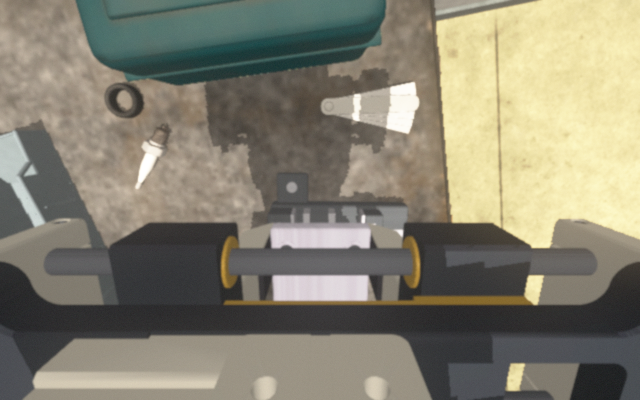

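Run:
```python
from h import *
e=load("t6.npz");C=cloud(e)
c,s=np.cos(VY),np.sin(VY)
px=lambda x,y:((x+.5)/3.7-.5+350,(y+.5)/3.7-.5+140)
us,vs=np.meshgrid(range(437,452),range(228,256,2));P=C[vs,us].reshape(-1,3)
print(np.percentile(P[:,2],[5,50,95]));P=P[abs(P[:,2]-np.median(P[:,2]))<.01]
k,_,_,_=np.linalg.lstsq(np.c_[(P[:,:2]-VO)@np.array([c,s]),(P[:,:2]-VO)@np.array([-s,c]),np.ones(len(P))],P[:,2],rcond=None)
print("plane",k,np.degrees(np.arctan(k[:2])))
for q in[(283,447),(380,467),(403,302),(309,302)]:
    z=.183
    for _ in range(4):
        w=toplane(e,[px(*q)],z)[0];a=(w[:2]-VO)@[c,s];b=(w[:2]-VO)@[-s,c];z=k@[a,b,1]
    print(q,a.round(4),b.round(4),z.round(4))
p=(np.array([.5189,-.1196])-VO);print("tcp",p@[c,s],p@[-s,c])
# vise lug far bolt & parallels in w6 (wrist)
d=load("w6.npz")
for uv,z in[((291,187),.014)]:
    p=wplane(d,[uv],z)[0,:2]-VO;print(p@[c,s],p@[-s,c])
p=toplane(load("top0.npz"),[(385+208/7,190+136/7)],.014)[0,:2]-VO;print(p@[c,s],p@[-s,c])
```

```text
[0.1826146  0.18464491 0.18668192]
plane [0.00099886 0.01028949 0.18474056] [0.05723071 0.58952354]
(283, 447) -0.0608 0.0241 0.1849
(380, 467) -0.0616 -0.0257 0.1844
(403, 302) 0.0231 -0.0243 0.1845
(309, 302) 0.0142 0.0229 0.185
tcp 0.0508754535060246 -0.00021961456311781207
0.05053103867030927 0.02876884753086887
0.04982698771214366 0.027478763696206422
```

Run:
```python
from h import *
M=tool(VY-np.pi/2);xy=fr(VO,VY,.047,-.0035)
go([*xy,.05],M)
```

```text
t 9.43 pos [ 0.5189 -0.1196  0.1607] F [-0.1  0.3 -2. ] w 0.54
row [0.1383, -0.0051, 0.0044] [0.0025, -0.0019, -0.0018] mm 110.80857514416107 deg 0.21639283642505905
```

Emit:
step_arm(
  rows=[
    [1,0.03,-0.005,0.0045,0,0,0],
    [1,0.06,-0.005,0.0045,0,0,0],
    [1,0.09,-0.005,0.0045,0,0,0],
    [1,0.115,-0.005,0.0045,0,0,0],
    [1,0.13,-0.005,0.0045,0,0,0],
    [1,0.138,-0.005,0.0045,0,0,0],
    [1,0.138,-0.005,0.0045,0,0,0],
    [1,0.138,-0.005,0.0045,0,0,0],
    [1,0.138,-0.005,0.0045,0,0,0],
  ],
)

```text
clock: 10.18
position: [0.5152, -0.1239, 0.0514]
ee_rot: [1.344, 1.116, -1.338]
force: [-0.2, -0.2, -0.7]
width: 0.532
```

Run:
```python
from h import *
M=tool(VY-np.pi/2);xy=fr(VO,VY,.047,-.0035)
go([*xy,.0285],M);go([*xy,.0265],M)
```

```text
t 10.18 pos [ 0.5152 -0.1239  0.0514] F [-0.2 -0.2 -0.7] w 0.532
row [0.0286, -0.0013, -0.0019] [0.0005, -0.0013, -0.0035] mm 22.960703404268216 deg 0.2231764228290076
t 10.18 pos [ 0.5152 -0.1239  0.0514] F [-0.2 -0.2 -0.7] w 0.532
row [0.0311, -0.0013, -0.0019] [0.0005, -0.0013, -0.0035] mm 24.954708702303957 deg 0.2231764228290076
```

Emit:
step_arm(
  rows=[
    [1,0.01,-0.001,-0.002,0,0,0],
    [1,0.018,-0.001,-0.002,0,0,0],
    [1,0.023,-0.001,-0.002,0,0,0],
    [1,0.026,-0.001,-0.002,0,0,0],
    [1,0.028,-0.001,-0.002,0,0,0],
    [1,0.028,-0.001,-0.002,0,0,0],
    [1,0.029,-0.001,-0.002,0,0,0],
  ],
)

```text
clock: 10.77
position: [0.5139, -0.1225, 0.0273]
ee_rot: [1.344, 1.117, -1.34]
force: [-0.0, 0.5, -0.8]
width: 0.54
```

Run:
```python
from h import *
M=tool(VY-np.pi/2);xy=fr(VO,VY,.047,-.0035)
go([*xy,.0265],M)
```

```text
t 10.77 pos [ 0.5139 -0.1225  0.0273] F [-0.   0.5 -0.8] w 0.54
row [0.001, 0.0006, -0.0006] [-0.0003, -0.0012, -0.0019] mm 1.0278363561065254 deg 0.13697350646114162
```

Emit:
step_arm(
  rows=[
    [1,0.0012,0,0,0,0,0],
    [1,0.0012,0,0,0,0,0],
    [1,0.0012,0,0,0,0,0],
  ],
)

```text
clock: 11.02
position: [0.5139, -0.1226, 0.0264]
ee_rot: [1.344, 1.117, -1.34]
force: [1.0, 0.1, -1.2]
width: 0.539
```

Emit:
step_arm(
  rows=[
    [1,0.0012,0,0,0,0,0],
    [1,0.0012,0,0,0,0,0],
  ],
)

```text
clock: 11.18
position: [0.514, -0.1225, 0.0254]
ee_rot: [1.344, 1.117, -1.339]
force: [0.1, 0.6, -1.0]
width: 0.538
```

Emit:
step_arm(
  rows=[
    [1,0.0012,0,0,0,0,0],
    [1,0.0012,0,0,0,0,0],
  ],
)

```text
clock: 11.35
position: [0.5141, -0.1226, 0.0249]
ee_rot: [1.344, 1.116, -1.34]
force: [-1.8, 0.3, 9.0]
width: 0.536
```

Run:
```python
from h import *
from cell import cams
e=cams.get_image("top");np.savez("t7.npz",**e);C=cloud(e)
cv2.imwrite("pics/t7.png",cv2.resize(e["pixels"][180:280,380:490,::-1],None,fx=6,fy=6,interpolation=cv2.INTER_CUBIC))
e=cams.get_image("scene");np.savez("s7.npz",**e)
cv2.imwrite("pics/s7.png",cv2.resize(e["pixels"][100:190,300:400,::-1],None,fx=6,fy=6,interpolation=cv2.INTER_CUBIC))
```

```text
(no output)
```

View pics/t7.png

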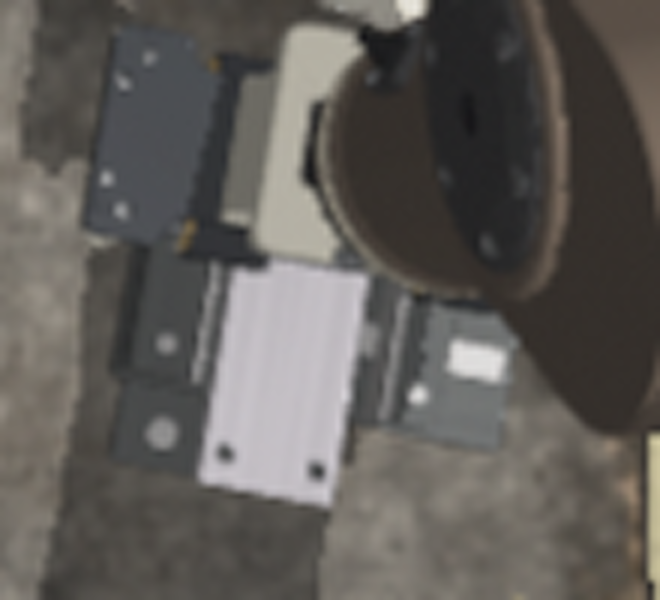

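View pics/s7.png

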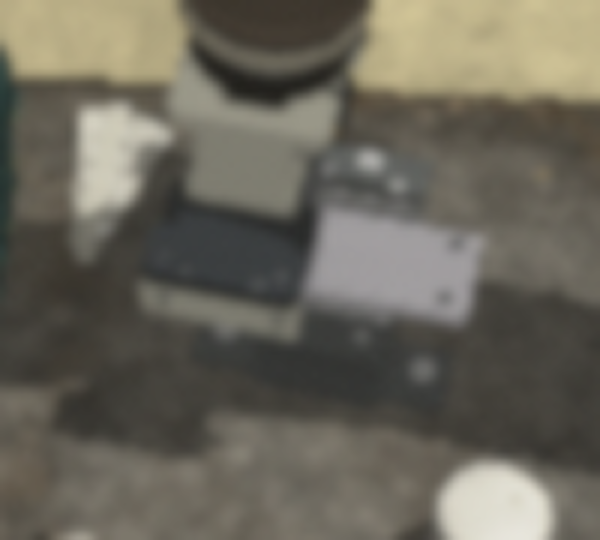

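The plate touched down on the parallels at 9 N, between the fixed-jaw strip (crop ~205,320) and the moving-jaw strip (crop ~400,350). Next I'll let go and rise.

Emit:
step_arm(
  rows=[
    [-0.5,0,0,0,0,0,0],
    [-0.5,0,0,0,0,0,0],
    [-0.5,0,0,0,0,0,0],
    [-0.5,0,0,0,0,0,0],
    [-0.5,-0.03,0,0,0,0,0],
    [-0.5,-0.07,0,0,0,0,0],
    [-0.5,-0.11,0,0,0,0,0],
    [-0.5,-0.15,0,0,0,0,0],
    [-0.5,-0.15,0,0,0,0,0],
    [-0.5,-0.15,0,0,0,0,0],
  ],
)

```text
clock: 12.28
position: [0.5149, -0.1229, 0.1461]
ee_rot: [1.345, 1.113, -1.337]
force: [0.2, -1.2, -0.7]
width: 0.752
```

Run:
```python
from h import *
from cell import cams,status
s=status.observe();d=cams.get_image("wrist");np.savez("w8.npz",pos=s["position"],rot=s["ee_rot"],**d)
M=tool(VY)
e=cams.get_image("top");np.savez("t8.npz",**e)
cv2.imwrite("pics/t8.png",cv2.resize(e["pixels"][180:280,380:490,::-1],None,fx=6,fy=6,interpolation=cv2.INTER_CUBIC))
for sg in(0,np.pi):
  M=tool(VY+sg);go([*fr(VO,VY,0,-.09),.13],M)
print(s["joints"])
```

```text
t 12.38 pos [ 0.513  -0.1227  0.1437] F [-0.9 -0.3 -0.6] w 0.754
row [0.0169, -0.057, 0.1071] [-1.5004, 0.0, -0.0015] mm 98.03164106467976 deg 90.02198565786085
t 12.38 pos [ 0.513  -0.1227  0.1437] F [-0.9 -0.3 -0.6] w 0.754
row [0.0169, -0.057, 0.1071] [1.4996, -0.0015, -0.0] mm 98.03164106467976 deg 89.97807430389443
[ 0.40611211  0.39196722 -0.35682849  1.88784241  0.17285146  0.88541976
 -1.78770336]
```

View pics/t8.png

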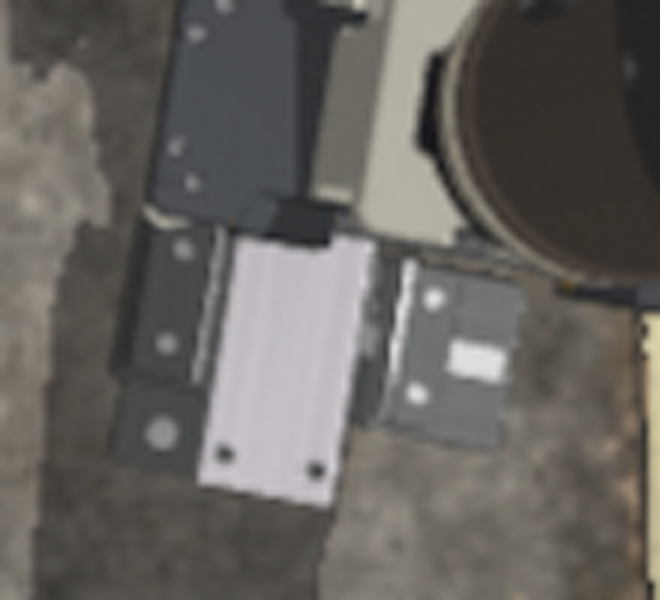

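Emit:
step_arm(
  rows=[
    [1,0,-0.01,0.02,-0.11,0,0],
    [1,0,-0.02,0.04,-0.22,0,0],
    [1,0,-0.03,0.06,-0.33,0,0],
    [1,0,-0.04,0.08,-0.44,0,0],
    [1,0,-0.05,0.1,-0.55,0,0],
    [1,0,-0.057,0.107,-0.66,0,0],
    [1,0,-0.057,0.107,-0.75,0,0],
    [1,0,-0.057,0.107,-0.75,0,0],
  ],
  newtons=40,
)

```text
clock: 13.05
position: [0.4518, -0.1989, 0.1426]
ee_rot: [0.753, 1.438, -0.751]
force: [-0.2, 0.5, -0.3]
width: 0.22
```

Emit:
step_arm(
  rows=[
    [1,0,0,0,-0.11,0,0],
    [1,0,0,0,-0.22,0,0],
    [1,0,0,0,-0.33,0,0],
    [1,0,0,0,-0.44,0,0],
    [1,0,0,0,-0.55,0,0],
    [1,0,0,0,-0.66,0,0],
    [1,0,0,0,-0.75,0,0],
    [1,0,0,0,-0.75,0,0],
    [1,0,0,0,-0.75,0,0],
  ],
)

```text
clock: 13.8
position: [0.453, -0.198, 0.1434]
ee_rot: [0.148, 1.565, -0.145]
force: [-0.3, -0.1, -0.0]
width: 0.003
```

Run:
```python
from h import *
from cell import cams,status
s=status.observe();d=cams.get_image("wrist");np.savez("w9.npz",pos=s["position"],rot=s["ee_rot"],**d)
cv2.imwrite("pics/w9.png",d["pixels"][:,:,::-1])
print(s["joints"])
M=tool(VY);go([*fr(VO,VY,0,-.09),.027],M)
```

```text
[ 0.85435309  0.41355454 -0.71190671  1.9458954   0.33803667  0.9027049
 -0.2150733 ]
t 13.85 pos [ 0.4531 -0.1982  0.1436] F [-0.1  0.5  0.8] w 0.004
row [0.1457, -0.001, -0.0006] [-0.0048, 0.001, -0.0018] mm 116.55994561256564 deg 0.3128883111186575
```

View pics/w9.png

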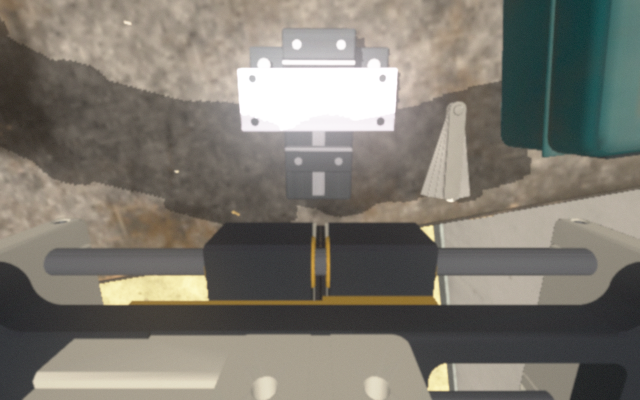

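Run:
```python
from h import *
d=load("w9.npz");c,s=np.cos(VY),np.sin(VY)
def inv(uv,z):
    p=wplane(d,uv,z)[:,:2]-VO;return np.c_[p@[c,s],p@[-s,c]].round(4).tolist()
print("plate",inv([(238,68),(397,68),(241,130),(396,131)],.05))
print("movface",inv([(287,147),(351,147)],.044),"fixface",inv([(284,66),(354,66)],.044),"bedend",inv([(286,198),(351,198)],.02))
cv2.imwrite("pics/w9c.png",cv2.resize(d["pixels"][20:210,220:420,::-1],None,fx=3,fy=3,interpolation=cv2.INTER_CUBIC))
```

```text
plate [[-0.0654, 0.0205], [0.0629, 0.0199], [-0.0665, -0.0282], [0.0651, -0.0297]]
movface [[-0.0287, -0.0431], [0.0278, -0.0434]] fixface [[-0.0289, 0.0229], [0.0288, 0.0226]] bedend [[-0.0341, -0.0958], [0.0315, -0.0962]]
```

View pics/w9c.png

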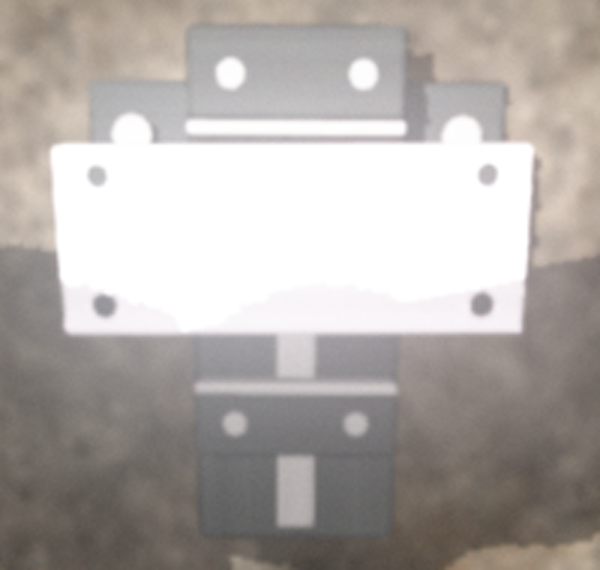

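The plate sits centred (x ≈ −1 mm, y ≈ −4.5 mm) and the moving jaw's face is at about −43 mm, so the jaw's joint is at about 8 mm. I'll go down behind the jaw.

Emit:
step_arm(
  rows=[
    [1,0.04,-0.001,-0.001,0,0,0],
    [1,0.08,-0.001,-0.001,0,0,0],
    [1,0.11,-0.001,-0.001,0,0,0],
    [1,0.13,-0.001,-0.001,0,0,0],
    [1,0.14,-0.001,-0.001,0,0,0],
    [1,0.145,-0.001,-0.001,0,0,0],
    [1,0.145,-0.001,-0.001,0,0,0],
    [1,0.145,-0.001,-0.001,0,0,0],
  ],
)

```text
clock: 14.52
position: [0.4532, -0.1991, 0.0289]
ee_rot: [0.144, 1.563, -0.143]
force: [0.7, -0.0, -0.5]
width: 0.006
```

Run:
```python
from h import *
M=tool(VY);go([*fr(VO,VY,0,-.062),.027],M)
```

```text
t 14.52 pos [ 0.4532 -0.1991  0.0289] F [ 0.7 -0.  -0.5] w 0.006
row [0.0023, 0.0353, -0.0008] [-0.0009, 0.0028, -0.0009] mm 28.32503087600734 deg 0.188526326252529
```

Emit:
step_arm(
  rows=[
    [1,0,0.006,0,0,0,0],
    [1,0,0.012,0,0,0,0],
    [1,0,0.016,0,0,0,0],
    [1,0,0.02,0,0,0,0],
    [1,0,0.023,0,0,0,0],
    [1,0,0.026,0,0,0,0],
    [1,0,0.029,0,0,0,0],
    [1,0,0.032,0,0,0,0],
    [1,0,0.034,0,0,0,0],
    [1,0,0.034,0,0,0,0],
  ],
)

```text
clock: 15.35
position: [0.4579, -0.172, 0.0283]
ee_rot: [0.143, 1.564, -0.141]
force: [0.9, -2.9, 1.2]
width: 0.005
```

Run:
```python
from h import *
M=tool(VY);go([*fr(VO,VY,0,-.0565),.027],M)
```

```text
t 15.35 pos [ 0.4579 -0.172   0.0283] F [ 0.9 -2.9  1.2] w 0.005
row [0.0016, 0.0078, -0.0004] [0.0002, 0.0024, -0.0014] mm 6.362869559088119 deg 0.1654249733033618
```

Emit:
step_arm(
  rows=[
    [1,0,0.0015,0,0,0,0],
    [1,0,0.003,0,0,0,0],
    [1,0,0.0045,0,0,0,0],
    [1,0,0.0055,0,0,0,0],
    [1,0,0.0055,0,0,0,0],
  ],
)

```text
clock: 15.77
position: [0.4585, -0.1681, 0.0282]
ee_rot: [0.143, 1.564, -0.142]
force: [1.0, -5.1, 0.9]
width: 0.003
```

Emit:
step_arm(
  rows=[
    [1,0,0.0012,0,0,0,0],
    [1,0,0.0012,0,0,0,0],
  ],
)

```text
clock: 15.93
position: [0.4586, -0.1676, 0.0282]
ee_rot: [0.143, 1.564, -0.143]
force: [2.1, -6.1, 1.6]
width: 0.009
```

Emit:
step_arm(
  rows=[
    [1,0,0.0012,0,0,0,0],
    [1,0,0.0012,0,0,0,0],
  ],
)

```text
clock: 16.1
position: [0.4585, -0.1675, 0.0282]
ee_rot: [0.143, 1.564, -0.144]
force: [1.2, -8.4, 1.9]
width: 0.002
```

Emit:
step_arm(
  rows=[
    [1,0,0.0025,0,0,0,0],
    [1,0,0.0025,0,0,0,0],
    [1,0,0.0025,0,0,0,0],
  ],
)

```text
clock: 16.35
position: [0.4586, -0.1674, 0.0282]
ee_rot: [0.143, 1.564, -0.147]
force: [0.2, -14.6, 2.3]
width: 0.004
```

Emit:
step_arm(
  rows=[
    [1,0,0.0025,0,0,0,0],
    [1,0,0.0025,0,0,0,0],
    [1,0,0.0025,0,0,0,0],
  ],
)

```text
clock: 16.6
position: [0.4585, -0.1673, 0.0282]
ee_rot: [0.143, 1.565, -0.15]
force: [-1.0, -21.0, 2.9]
width: 0.006
```

Run:
```python
from h import *
from cell import status
s=status.observe();c,sn=np.cos(VY),np.sin(VY);p=s["position"][:2]-VO;print(p@[c,sn],p@[-sn,c],s["force"])
```

```text
0.00010700424957301703 -0.05805060068729348 [ -0.97463894 -20.99908562   2.87990458]
```

The push stalls at 21 N with no further motion, so the jaw is home. I'll back off and look.

Emit:
step_arm(
  rows=[
    [1,0,-0.01,0,0,0,0],
    [1,0,-0.025,0,0,0,0],
    [1,0,-0.04,0,0,0,0],
    [1,-0.04,-0.04,0,0,0,0],
    [1,-0.08,-0.04,0,0,0,0],
    [1,-0.12,-0.04,0,0,0,0],
    [1,-0.145,-0.04,0,0,0,0],
    [1,-0.145,-0.04,0,0,0,0],
    [1,-0.145,-0.04,0,0,0,0],
  ],
)

```text
clock: 17.35
position: [0.4535, -0.1932, 0.1446]
ee_rot: [0.143, 1.563, -0.141]
force: [-0.8, -0.9, 0.5]
width: 0.005
```

Run:
```python
from h import *
from cell import cams,status
s=status.observe();d=cams.get_image("wrist");d=dict(pos=s["position"],rot=s["ee_rot"],**d);np.savez("w10.npz",**d)
cv2.imwrite("pics/w10.png",cv2.resize(d["pixels"][20:210,220:420,::-1],None,fx=3,fy=3,interpolation=cv2.INTER_CUBIC))
M=tool(VY);go([*fr(VO,VY,0,0),.07],M);go([*fr(VO,VY,0,0),.11],M)
```

```text
t 17.4 pos [ 0.4528 -0.1932  0.1436] F [-0.5 -0.5 -0.4] w 0.002
row [0.0922, 0.1055, 0.001] [0.0003, 0.0011, -0.0015] mm 112.08269477012327 deg 0.1144586683003957
t 17.4 pos [ 0.4528 -0.1932  0.1436] F [-0.5 -0.5 -0.4] w 0.002
row [0.0422, 0.1056, 0.0011] [0.0003, 0.0011, -0.0015] mm 90.96180808769833 deg 0.1144586683003957
```

View pics/w10.png

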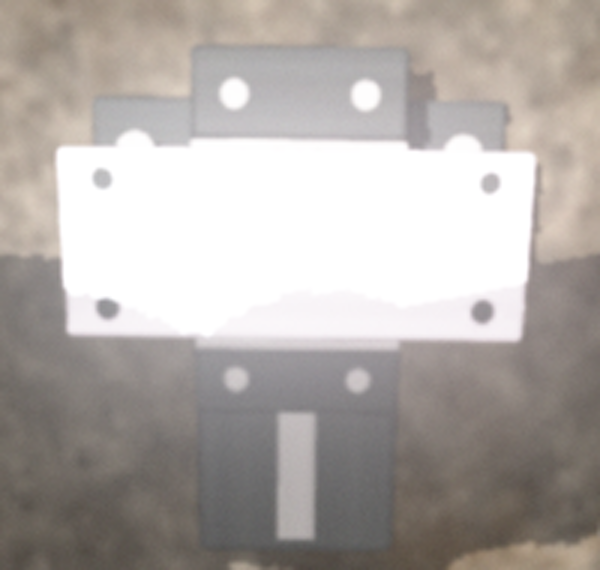

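The plate is now held with jaw strips tight on both sides (crop rows ~140 and ~343). Next I'll press in the middle.

Emit:
step_arm(
  rows=[
    [1,0,0.04,0.001,0,0,0],
    [1,0.02,0.08,0.001,0,0,0],
    [1,0.05,0.1055,0.001,0,0,0],
    [1,0.08,0.1055,0.001,0,0,0],
    [1,0.095,0.1055,0.001,0,0,0],
    [1,0.105,0.1055,0.001,0,0,0],
    [1,0.11,0.1055,0.001,0,0,0],
    [1,0.112,0.1055,0.001,0,0,0],
    [1,0.112,0.1055,0.001,0,0,0],
  ],
)

```text
clock: 18.15
position: [0.4695, -0.1109, 0.0545]
ee_rot: [0.144, 1.564, -0.142]
force: [0.5, -0.6, 0.5]
width: 0.007
```

Emit:
step_arm(
  rows=[
    [1,0.0015,0,0,0,0,0],
    [1,0.003,0,0,0,0,0],
    [1,0.003,0,0,0,0,0],
  ],
)

```text
clock: 18.4
position: [0.4698, -0.1111, 0.0526]
ee_rot: [0.144, 1.563, -0.142]
force: [-0.3, 0.3, -0.5]
width: 0.004
```

Emit:
step_arm(
  rows=[
    [1,0.0015,0,0,0,0,0],
    [1,0.003,0,0,0,0,0],
    [1,0.003,0,0,0,0,0],
  ],
)

```text
clock: 18.65
position: [0.4698, -0.111, 0.0503]
ee_rot: [0.143, 1.563, -0.142]
force: [-2.0, -0.0, 6.3]
width: 0.007
```

Emit:
step_arm(
  rows=[
    [1,0.001,0,0,0,0,0],
    [1,0.001,0,0,0,0,0],
  ],
)

```text
clock: 18.82
position: [0.4698, -0.111, 0.0502]
ee_rot: [0.142, 1.563, -0.143]
force: [-5.8, 0.0, 18.3]
width: 0.003
```

Emit:
step_arm(
  rows=[
    [1,-0.0001,0,0,0,0,0],
    [1,-0.0001,0,0,0,0,0],
    [1,-0.0001,0,0,0,0,0],
  ],
)

```text
clock: 19.07
position: [0.4698, -0.111, 0.0502]
ee_rot: [0.143, 1.563, -0.143]
force: [-4.8, 0.7, 17.6]
width: 0.001
```

Emit:
step_arm(
  rows=[
    [1,0,0,0,0,0,0],
    [1,0,0,0,0,0,0],
    [1,0,0,0,0,0,0],
    [1,0,0,0,0,0,0],
    [1,0,0,0,0,0,0],
    [1,0,0,0,0,0,0],
    [1,0,0,0,0,0,0],
    [1,0,0,0,0,0,0],
    [1,0,0,0,0,0,0],
    [1,0,0,0,0,0,0],
  ],
)

```text
clock: 19.9
position: [0.4698, -0.111, 0.0502]
ee_rot: [0.143, 1.563, -0.143]
force: [-4.8, -0.2, 17.8]
width: 0.005
```

Held about 17.7 N for over a second. Next I'll lift straight up, retreat and check.

Emit:
step_arm(
  rows=[
    [1,-0.005,0,0,0,0,0],
    [1,-0.03,0,0,0,0,0],
    [1,-0.07,0,0,0,0,0],
    [1,-0.11,0,0,0,0,0],
    [1,-0.14,-0.04,0,0,0,0],
    [1,-0.14,-0.08,0,0,0,0],
    [1,-0.14,-0.12,0,0,0,0],
    [1,-0.14,-0.12,0,0,0,0],
    [1,-0.14,-0.12,0,0,0,0],
  ],
)

```text
clock: 20.65
position: [0.4513, -0.2074, 0.1609]
ee_rot: [0.147, 1.564, -0.146]
force: [0.6, 0.8, 0.3]
width: 0.004
```

Run:
```python
from h import *
from cell import cams,status
s=status.observe();d=cams.get_image("wrist");d=dict(pos=s["position"],rot=s["ee_rot"],**d);np.savez("w11.npz",**d)
cv2.imwrite("pics/w11.png",d["pixels"][:,:,::-1])
e=cams.get_image("top");cv2.imwrite("pics/t11.png",e["pixels"][:,:,::-1])
C=wcloud(d);m=d["pixels"].min(2)>200
c,sn=np.cos(VY),np.sin(VY);P=C.reshape(-1,3)
q=np.c_[(P[:,:2]-VO)@[c,sn],(P[:,:2]-VO)@[-sn,c],P[:,2]]
k=(abs(q[:,0])<.06)&(abs(q[:,1])<.02)&(q[:,2]>.03);A=q[k];f=np.linalg.lstsq(np.c_[A[:,:2],np.ones(len(A))],A[:,2],rcond=None)[0];print("plate top plane",f,len(A))
print(s["force"])
```

```text
plate top plane [ 0.00034206 -0.00195412  0.04964094] 6657
[0.55848318 0.78406642 0.30761015]
```

View pics/w11.png

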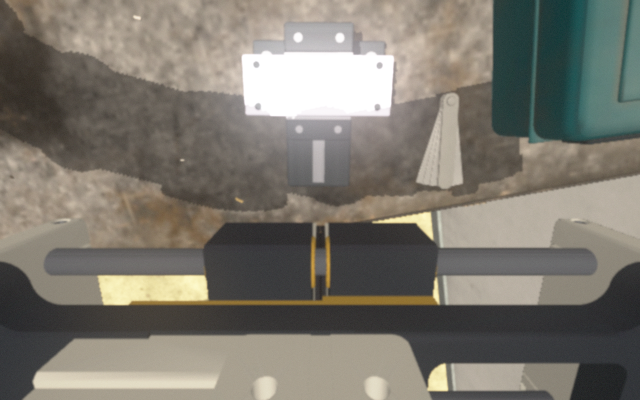

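View pics/t11.png

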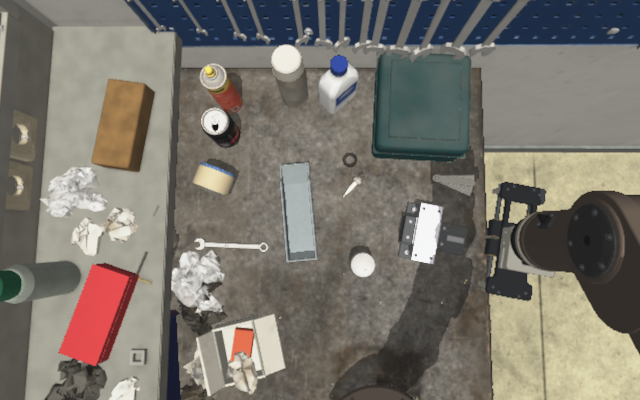

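The plate lies flat (top at 49.6 mm) between the jaws at (427,232). The bin is empty, every bystander is at its old pixels, and the arm is clear, so I'm handing in.

```bash
python3 -c "
from cell import arm
print(arm.sign_off())"
```

```text
the job is handed in; nothing more can be done
None
```

The plate is out of the bin and clamped flat in the vise. I handed the job in at about 21 s, with the arm clear of everything.

- **Raising the plate:** I pushed its near end until the far end stayed over the lip by itself. The overhang was about 41 mm and the lean 18.5°.
- **Placing it:** I drew it out by the raised end and laid it on the parallels. It was centred to about 1 mm lengthways and sat about 4 mm toward the moving jaw, then I let go.
- **Clamping:** I pushed the moving jaw until it stalled at 21 N with the plate against the fixed jaw. Pictures show both jaw faces tight on the plate.
- **Pressing:** I held about 17.7 N downward for just over a second, a little above the 15 N asked. There was also an unexplained sideways reading of about 5 N.

**Last checks:** the plate's top measures 49.6 mm (50 expected) and is level to within about 0.1°. The bin is empty, and in the top view the bystanders look to be where they started. The arm reads no contact force.

**Small disagreement:** the jaw stalled about 1.5 mm short of the predicted position, within the 2 mm calibration error.

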